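Close up the milling-blank case

TASK

Push the upright orange flap of the blank case down until it lies flat over the ceramic blanks; only then push the blue cover over and fully shut on top of it. Use a push of the fingers: nothing has to be gripped, and the blanks in the case and the things on the bench must not be picked up, knocked over or pushed away.

Things in the scene. Friction and masses are not known exactly. Their poses are not given: they have to be found in the camera images.
- case: blank case: grey tub 130 (along x) x 150 (along y) x 50 mm high, walls 5 mm, fixed to the bench. Origin: centre of its underside, on the bench. Its x axis runs along both hinges, its y axis points from the flap's hinge to the cover's hinge, z up. The steel clasp plate is on the -y wall.
- flap (a joint): angle of the orange hold-down flap, a 110 mm (along case x) x 95 mm plate, 4 mm thick, with a 40 mm wide tab that adds 9 mm at the free edge. 0 = folded flat inside the tub, its upper face 45 mm above the bench, 5 mm below the tub's rim and about 4 mm above the blanks; about 1.57 = upright; stop at 1.7. Stiff hinge (about 0.07 N m): it stays where it is left and does not fall by itself. It folds toward the cover's hinge (case +y).
- flap_hinge (a point): middle of the flap's hinge line, 63 mm from the case's centre on the -y side, 41 mm above the bench. Hinge line along case x. The flap's lower face leaves from this line; its upper face is 4 mm off it. When upright the upper face looks outward, to case -y.
- flap_edge (a point): middle of the flap's free edge (tab not counted), on the upper (outer) face, 95 mm from the hinge line
- cover (a joint): angle of the blue cover with two white stripes, a shallow lid 130 mm (along case x) x 150 mm, 14 mm deep. 0 = shut, its walls on the tub's rim and its outer face 64 mm above the bench; about 1.57 = standing upright; stop at 2.0. Stiff hinge (about 0.3 N m): it stays where it is left, and has to be pushed all the way. It swings shut toward case -y. Cover and flap would clash if the cover came down on a flap that is still up.
- cover_hinge (a point): middle of the cover's hinge line, on the tub's rim at the case's +y wall: 75 mm from the case's centre, 50 mm above the bench. Hinge line along case x. The cover's outer face is 14 mm off this line; with the cover open it looks outward, to case +y.
- cover_edge (a point): middle of the cover's free edge, on its outer face, 150 mm from the hinge line
- model: bystander: stone dental model, 60 x 56 x 29 mm high, loose, stands near the case's +x end. Origin: centre of its underside
- bowl: bystander: green mixing bowl, 84 mm across, 45 mm high, loose, stands near the case's -x end. Origin: centre of its underside
- bottle: bystander: amber bottle, 56 mm across, 150 mm high, loose. Origin: centre of its underside
- jar: bystander: white jar, 64 mm across, 70 mm high, loose. Origin: centre of its underside
- mug: bystander: blue mug, 76 mm across, 90 mm high, loose. Origin: centre of its underside
- brush: bystander: bench brush lying flat, about 0.2 m long, loose. Origin: centre of its underside
- blank0: bystander: ivory ceramic milling blank, 19 (case x) x 40 (case y) x 15 mm high, loose, lying in its pocket in the case, 27 mm to case -x; its top is 37 mm above the bench. Origin: centre of its underside
- blank1: bystander: ivory ceramic milling blank, 19 (case x) x 40 (case y) x 15 mm high, loose, lying in its pocket in the case, at the case's centre; its top is 37 mm above the bench. Origin: centre of its underside
- blank2: bystander: ivory ceramic milling blank, 19 (case x) x 40 (case y) x 15 mm high, loose, lying in its pocket in the case, 27 mm to case +x; its top is 37 mm above the bench. Origin: centre of its underside
Mind the look-alikes: they are no part of the job. Leave any red or turquoise look-alike of the case alone.

How it is judged:
By the outcome, as a careful person would: the job done as asked, in the order asked, and still so for the second after the job is handed in, with the robot touching nothing.
It also fails if it takes over 45 s, if anything falls off the work surface, if the arm or the gripper's body presses on something with over 40 N, if the wrist force passes 120 N, or if a joint passes its speed limit or range.

ROBOT

A 6-joint arm with a two-finger parallel gripper is mounted at the origin on the work surface. World frame = base frame: x ahead of the robot, y to its left, z up, the work surface at z = 0. Lengths are in m, angles in degrees, forces in N, time in s.
With the tool pointing down it reaches from about 0.225 to 0.725 m from the base axis. Payload 3.1 kg.
Tool frame: the origin (TCP) lies between the finger pads; the fingertips stand 11 mm ahead of it and the grasp point (between the pads) lies 8 mm behind it; y points along the fingers, x is the direction in which the jaws open and shut, and the axes are right-handed (so a half turn about y gives the same grasp; the last joint's range is limited). The gripper opens to 85 mm and grips with 20 to 120 N. Pads are 22 mm wide; open, the fingers measure 114 mm over their backs; the gripper's body (76 mm by 85 mm) begins 54 mm behind the grasp point. The pads swing forward as they close: fully open they stand 13 mm farther back than shut.
Start: joints at [67.964, 2.75, 5.684, 92.934, 0, 82.678], TCP at [0.133, 0.508, 0.242] pointing down, gripper open.
Joint ranges: [-166.93, 166.93], [-56.73, 111.36], [-69.38, 81.34], [-121.58, 131.49], [-85.45, 84.26], [-180, 180]. Speed limits (degrees/s): [159.86, 159.86, 180, 180, 180, 180].

INTERFACE

Orientations are given as [roll, pitch, yaw] about the fixed x, y, z axes, in that order (R = Rz(yaw) Ry(pitch) Rx(roll)).
In Python, from cell import robot gives the robot as it stands. Calls block until the motion is done:
- robot.move_pose(position, orientation): joint-space move of the TCP to a pose.
- robot.move_straight(position, frame=None, v=0.15): straight line of the TCP; frame=None keeps the orientation; v is the mean speed in m/s.
- robot.goto_joints(angles): joint-space move.
- robot.grip(opening, effort=None): finger opening in m; effort is the grip in N (None keeps the last); returns when the fingers have stopped.
- robot.wait(seconds).
- robot.inverse_kinematics(position, orientation): joint angles nearest the present ones, or None.
- robot.state(): the state.
- robot.camera(name): name is "side" or "top" or "wrist"; returns a dict with "pixels" (420x560x3 uint8, blue, green, red), "range_z" (420x560 float32, m along the optical axis (not along the pixel's ray), 0 where there is no reading), "camera_matrix" (3x3 intrinsics, pixels), "rvec" (rotation vector, rad) and "tvec" (3), from world to camera coordinates, as OpenCV has them. Camera axes: x right, y down, z forward; pixel columns grow to the right and rows downward; lengths in m; the calibration is good to about 2 mm. The wrist camera is an equidistant fisheye: a pixel r from the principal point sees the ray r / f radians off the axis. A picture is of the moment at which its call begins.
A pose or a line that the arm cannot do raises robot.PlanningError and nothing moves.
- robot.job_done(): hands the job in, once; it reports no verdict.
The state is a dict: "clock": time; "joint_pos": joint angles; "qd": joint speeds; "joint_torque": joint torques, N m; "ee_pos": TCP position; "ee_rot": TCP orientation; "force": force on the tool from outside, world axes, zero at the start; "ft_torque": the same for the moment, N m; "gripper_width": finger opening in m.
Only numpy, scipy, OpenCV 4.12 (cv2) and the standard library are available. Lean on these libraries where they do the work, as an engineer would, in place of code of your own. Each camera call takes 0.05 s, during which the arm holds its last target.

## Working session

There is one attempt and no reset: what is moved stays moved. The work goes in short steps, each a Python script; the robot and the scene stay as the last script left them, time stands still between calls to the robot, and variables do not carry over. Pictures are saved under pics/ and viewed, and the job is handed in when it is done.

```bash
mkdir -p pics; ls
python3 - <<'E'
from cell import robot
import cv2,numpy as np
for n in ("side","top","wrist"):
    c=robot.camera(n); cv2.imwrite(f"pics/a_{n}.png",c["pixels"]); np.savez(f"a_{n}.npz",**c)
    print(n,c["camera_matrix"].tolist(),c["rvec"],c["tvec"])
print(robot.state())
E
```

```text
pics
side [[459.72312717487955, 0.0, 275.49542042796696], [0.0, 459.72312717487955, 211.64757647980335], [0.0, 0.0, 1.0]] [ 2.1919328  -0.433672    0.21909055] [-0.46120916  0.16512656  1.21441799]
top [[402.2511149286113, 0.0, 286.0401225674672], [0.0, 402.2511149286113, 201.39423555065298], [0.0, 0.0, 1.0]] [ 2.16814817 -2.13404032  0.12983447] [0.0056451  0.51667725 1.05507857]
wrist [[325.19226210127806, 0.0, 278.0705854907256], [0.0, 325.19226210127806, 218.83128525856952], [0.0, 0.0, 1.0]] [-2.30002474 -1.77513761 -0.24800536] [-0.52382739 -0.03650553  0.37980416]
{'clock': 0.15, 'joint_pos': array([6.79632742e+01, 2.78240769e+00, 5.61063045e+00, 9.29338602e+01,
       2.36708258e-04, 8.26774488e+01]), 'qd': array([-0.00704999, -0.06309813,  0.26039645, -0.068921  ,  0.01887609,
       -0.06741947]), 'joint_torque': array([ 1.31612000e-03, -3.39258742e+01,  3.20424414e+01,  1.53380621e-02,
       -1.76314929e-04,  1.28144220e-05]), 'ee_pos': array([0.13318402, 0.50734249, 0.24137872]), 'ee_rot': array([-89.98630119,   0.10474571,  75.28583771]), 'force': array([ 0.00216573, -0.40725147,  1.26501629]), 'ft_torque': array([-0.01613396,  0.01198283, -0.02030868]), 'gripper_width': 0.08558589523496501}
```

View pics/a_side.png

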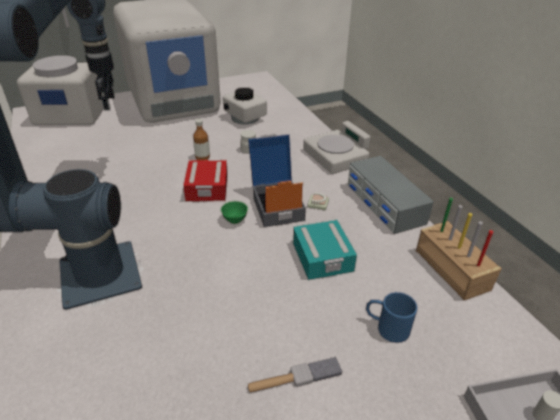

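View pics/a_top.png

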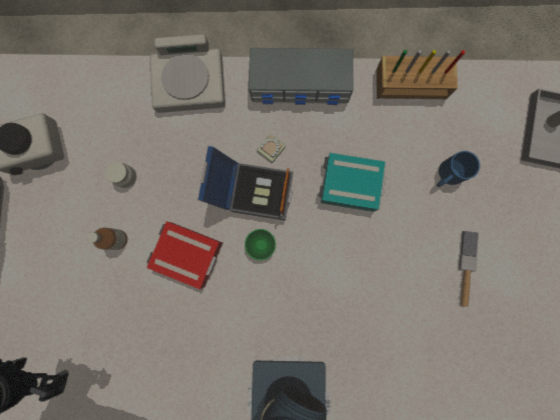

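View pics/a_wrist.png

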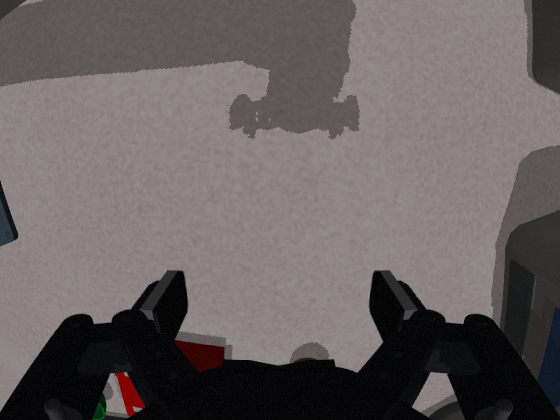

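Side view: the open blue cover (272,160), orange flap (284,197), tub (280,212), with red and turquoise look-alikes either side. Top view: the tub around (262,190), cover (217,180), upright flap (286,190), bowl (260,244), model (271,148). Measuring next.

```bash
cat > h.py <<'E'
import cv2,numpy as np
def load(n): return dict(np.load(n))
def cloud(c):
    K=c["camera_matrix"];R=cv2.Rodrigues(c["rvec"])[0];t=c["tvec"].reshape(3)
    Z=c["range_z"];v,u=np.mgrid[:420,:560]
    P=np.stack([(u-K[0,2])/K[0,0]*Z,(v-K[1,2])/K[1,1]*Z,Z],-1)
    W=(P-t)@R
    W[Z<=0]=np.nan
    return W
E
python3 - <<'E'
from h import *
for n,box in (("top",(190,130,310,270)),("side",(215,125,345,230))):
    c=load(f"a_{n}.npz");W=cloud(c);hsv=cv2.cvtColor(c["pixels"],cv2.COLOR_BGR2HSV)
    b=np.zeros((420,560),bool);b[box[1]:box[3],box[0]:box[2]]=1
    H,S,V=[hsv[...,i] for i in range(3)]
    ms=dict(orange=(H>4)&(H<18)&(S>150),blue=(H>105)&(H<125)&(S>110),green=(H>45)&(H<80)&(S>120),ivory=(H>18)&(H<40)&(S>40)&(V>120))
    for k,m in ms.items():
        m=m&b&np.isfinite(W[...,2]); p=W[m]
        if len(p)<5: print(n,k,len(p));continue
        print(n,k,len(p),"med",np.median(p,0).round(3),"p2",np.percentile(p,2,axis=0).round(3),"p98",np.percentile(p,98,axis=0).round(3))
        cen=p.mean(0);u,s,vt=np.linalg.svd(p-cen,full_matrices=False);print("   normal",vt[2].round(3),"long",vt[0].round(3),"rms",(s/np.sqrt(len(p))).round(4),"cen",cen.round(3))
    m=b&(W[...,2]>.02)&(W[...,2]<.055)
    if n=="top":
        # table height
        print("table z",np.nanmedian(W[300:350,300:440,2]))
    im=cv2.resize(c["pixels"][box[1]:box[3],box[0]:box[2]],None,fx=5,fy=4.2,interpolation=cv2.INTER_CUBIC);cv2.imwrite(f"pics/b_{n}.png",im)
E
```

```text
top orange 98 med [0.534 0.02  0.135] p2 [0.484 0.012 0.019] p98 [0.586 0.03  0.147]
   normal [-0.139 -0.988 -0.064] long [-0.146 -0.044  0.988] rms [0.0535 0.0292 0.0013] cen [0.534 0.019 0.104]
top blue 211 med [0.555 0.194 0.191] p2 [0.499 0.157 0.049] p98 [0.62  0.212 0.195]
   normal [ 0.132  0.955 -0.265] long [0.044 0.261 0.964] rms [0.0705 0.0366 0.0028] cen [0.556 0.186 0.138]
top green 211 med [0.401 0.084 0.008] p2 [0.38  0.063 0.002] p98 [0.426 0.107 0.043]
   normal [ 0.236  0.225 -0.945] long [-0.777 -0.54  -0.323] rms [0.0128 0.0124 0.0064] cen [0.401 0.084 0.009]
top ivory 194 med [0.637 0.072 0.026] p2 [0.513 0.027 0.012] p98 [0.703 0.098 0.04 ]
   normal [0.155 0.078 0.985] long [-0.973  0.184  0.139] rms [0.0661 0.0161 0.0039] cen [0.604 0.07  0.027]
table z 0.0003551283955377561
side orange 901 med [0.528 0.017 0.097] p2 [0.48  0.008 0.051] p98 [0.58  0.028 0.141]
   normal [-0.191 -0.965 -0.177] long [-0.96   0.221 -0.173] rms [0.0302 0.0275 0.0123] cen [0.529 0.019 0.096]
side blue 1676 med [0.556 0.186 0.121] p2 [0.498 0.16  0.055] p98 [0.615 0.208 0.187]
   normal [ 0.12   0.954 -0.274] long [0.027 0.272 0.962] rms [0.0418 0.0354 0.0034] cen [0.556 0.185 0.121]
side green 360 med [0.401 0.1   0.03 ] p2 [0.367 0.041 0.01 ] p98 [0.432 0.118 0.047]
   normal [-0.072 -0.177 -0.982] long [ 0.272  0.943 -0.19 ] rms [0.0271 0.0176 0.0095] cen [0.401 0.089 0.029]
side ivory 9 med [0.67  0.037 0.022] p2 [0.652 0.028 0.018] p98 [0.682 0.079 0.026]
   normal [-0.064 -0.049 -0.997] long [ 0.444 -0.896  0.016] rms [0.0189 0.0066 0.0032] cen [0.67  0.043 0.021]
```

Run:
```python
from h import *
# case rim: top view points with z 0.04..0.058, non-orange/non-blue in case region
c=load("a_top.npz");W=cloud(c);b=np.zeros((420,560),bool);b[150:225,215:300]=1
m=b&(W[...,2]>.043)&(W[...,2]<.056)
p=W[m];print(len(p),p.min(0),p.max(0))
im=np.zeros((420,560,3),np.uint8);im[...]=c["pixels"];im[m]=(0,0,255)
cv2.imwrite("pics/b_rim.png",cv2.resize(im[140:235,190:310],None,fx=6,fy=6,interpolation=cv2.INTER_NEAREST))
r=cv2.minAreaRect((p[:,:2]*1000).astype(np.float32));print(r,cv2.boxPoints(r))
```

```text
683 [ 0.46983867 -0.00181409  0.04303779] [0.61721077 0.17587865 0.05594983]
((543.8739624023438, 83.19219207763672), (169.02853393554688, 131.02987670898438), 82.00772857666016) [[467.24457    8.607994]
 [597.0018    -9.610344]
 [620.50336  157.7764  ]
 [490.74615  175.99472 ]]
```

View pics/b_rim.png

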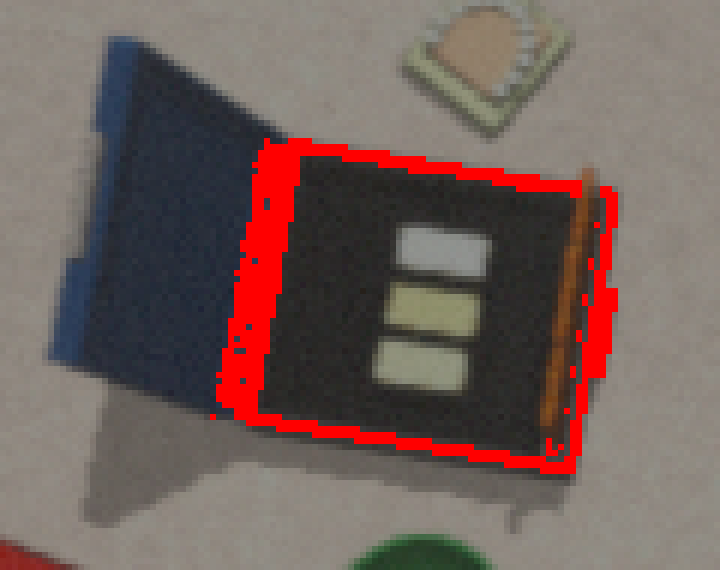

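View pics/b_side.png

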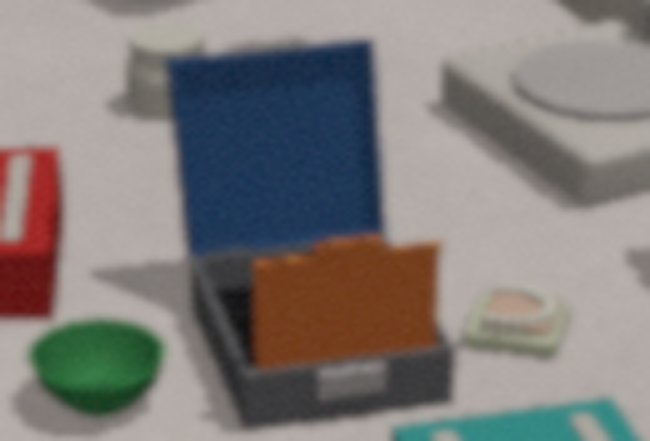

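Run:
```python
from h import *
yaw=np.radians(-8.0)
ex=np.array([np.cos(yaw),np.sin(yaw)]);ey=np.array([-ex[1],ex[0]]);o=np.array([.544,.083])
for n in("top","side"):
    c=load(f"a_{n}.npz");W=cloud(c);hsv=cv2.cvtColor(c["pixels"],cv2.COLOR_BGR2HSV)
    H,S,V=[hsv[...,i] for i in range(3)]
    a=(W[...,:2]-o)@ex;b=(W[...,:2]-o)@ey;z=W[...,2]
    reg=(abs(a)<.1)&(b>-.12)&(b<.16)
    # side walls: for b slices, min/max a of rim points
    m=reg&(z>.045)&(z<.054)
    for lo in np.arange(-.09,.09,.03):
        s=m&(b>lo)&(b<lo+.03)
        if s.sum()>3: print(n,"b",lo.round(2),s.sum(),"a",np.percentile(a[s],[2,98]).round(4))
    for lo in np.arange(-.07,.07,.02):
        s=m&(a>lo)&(a<lo+.02)
        if s.sum()>3: print(n,"a",lo.round(2),s.sum(),"b",np.percentile(b[s],[2,98]).round(4))
    for k,mm in dict(orange=(H>4)&(H<18)&(S>150),blue=(H>105)&(H<125)&(S>110)).items():
        mm=mm&reg&(z>.055);mm&=(b<-.03) if k=="orange" else (b>.05)
        print(k,mm.sum(),"a",np.percentile(a[mm],[1,99]).round(4))
        for lo in np.arange(.05,.21,.02):
            s=mm&(z>lo)&(z<lo+.02)
            if s.sum()>2: print("   z",lo.round(2),s.sum(),"b",np.percentile(b[s],[2,50,98]).round(4),"zmax",z[s].max().round(4))
```

```text
top b -0.09 138 a [-0.0643  0.0617]
top b -0.06 46 a [-0.0655  0.0643]
top b -0.03 42 a [-0.0652  0.0642]
top b 0.0 48 a [-0.0652  0.0651]
top b 0.03 47 a [-0.0654  0.0647]
top b 0.06 265 a [-0.0624  0.0619]
top a -0.07 143 b [-0.077   0.0815]
top a -0.05 54 b [-0.0777  0.0823]
top a -0.03 60 b [-0.0825  0.0834]
top a -0.01 72 b [-0.0838  0.0831]
top a 0.01 61 b [-0.0832  0.0827]
top a 0.03 54 b [-0.0781  0.0824]
top a 0.05 142 b [-0.0767  0.0821]
orange 69 a [-0.0518  0.0453]
   z 0.13 65 b [-0.0686 -0.0664 -0.0646] zmax 0.1481
blue 147 a [-0.0619  0.0619]
   z 0.05 17 b [0.0763 0.0834 0.0848] zmax 0.0595
   z 0.17 9 b [0.1169 0.1209 0.1233] zmax 0.19
   z 0.19 120 b [0.1138 0.1183 0.1237] zmax 0.1983
side b -0.09 187 a [-0.0652  0.0603]
side b -0.06 19 a [-0.0668  0.0627]
side b -0.03 13 a [-0.0675 -0.0622]
side b 0.0 11 a [-0.0668 -0.0618]
side b 0.03 11 a [-0.0673 -0.0621]
side b 0.06 116 a [-0.0662  0.0597]
side a -0.07 96 b [-0.0798  0.0845]
side a -0.05 44 b [-0.0792  0.0835]
side a -0.03 54 b [-0.0851  0.0854]
side a -0.01 61 b [-0.0857  0.0855]
side a 0.01 40 b [-0.0827  0.0841]
side a 0.03 33 b [-0.0794  0.085 ]
side a 0.05 29 b [-0.078   0.0847]
orange 858 a [-0.0563  0.0466]
   z 0.05 139 b [-0.0727 -0.0681 -0.0639] zmax 0.0699
   z 0.07 202 b [-0.0718 -0.0678 -0.0636] zmax 0.09
   z 0.09 202 b [-0.0715 -0.0672 -0.0625] zmax 0.1099
   z 0.11 198 b [-0.0713 -0.0674 -0.0632] zmax 0.1299
   z 0.13 117 b [-0.0718 -0.0669 -0.0636] zmax 0.1469
blue 1633 a [-0.0629  0.059 ]
   z 0.05 183 b [0.0741 0.0861 0.094 ] zmax 0.0698
   z 0.07 234 b [0.0833 0.0916 0.0976] zmax 0.0898
   z 0.09 242 b [0.0908 0.0974 0.1039] zmax 0.1098
   z 0.11 237 b [0.0959 0.1034 0.1105] zmax 0.13
   z 0.13 242 b [0.1015 0.1089 0.1157] zmax 0.1499
   z 0.15 254 b [0.106  0.1145 0.1212] zmax 0.17
   z 0.17 221 b [0.1134 0.1197 0.1254] zmax 0.1887
   z 0.19 20 b [0.1081 0.1126 0.1165] zmax 0.1969
```

```bash
cat >> h.py <<'E'
from scipy.spatial.transform import Rotation as Ro
YAW=-8.0
O=np.array([.5437,.081])
ex=np.array([np.cos(np.radians(YAW)),np.sin(np.radians(YAW))]);ey=np.array([-ex[1],ex[0]])
def w(a,b,z): 
    p=O+a*ex+b*ey; return [float(p[0]),float(p[1]),float(z)]
E
python3 - <<'E'
from h import *
from cell import robot
c=load("a_wrist.npz");R=cv2.Rodrigues(c["rvec"])[0];p=-R.T@c["tvec"].reshape(3)
s=robot.state();T=Ro.from_euler("xyz",s["ee_rot"],degrees=True).as_matrix()
print("cam in tool",T.T@(p-s["ee_pos"]),"cam axes in tool",(T.T@R.T).round(2))
for yaw in (YAW,YAW+180):
  for P in (w(0,-.105,.2),w(0,-.105,.13),w(0,0,.055),w(0,.165,.24),w(0,.165,.17),w(0,-.03,.075)):
    print(yaw,np.round(P,3),robot.inverse_kinematics(P,[-90,0,yaw]))
E
```

```text
cam in tool [ 0.00044385 -0.13157573  0.07083087] cam axes in tool [[ 1.    0.   -0.  ]
 [ 0.   -0.28  0.96]
 [ 0.   -0.96 -0.28]]
-8.0 [ 0.529 -0.023  0.2  ] [-9.74407356e+00  3.09635451e+00  1.22886587e+00  8.81325114e+01
  2.54444375e-14  8.82559264e+01]
-8.0 [ 0.529 -0.023  0.13 ] [-9.74407356e+00  3.68577924e+00 -6.12549858e+00  8.01887222e+01
  2.54444375e-14  8.82559264e+01]
-8.0 [0.544 0.081 0.055] [ 1.48318130e+00  8.82254061e+00 -9.24651207e+00  7.19309473e+01
  2.54444375e-14  9.94831813e+01]
-8.0 [0.567 0.244 0.24 ] [1.71063846e+01 1.69107195e+01 2.14478679e+01 9.45371485e+01
 2.54444375e-14 1.15106385e+02]
-8.0 [0.567 0.244 0.17 ] [1.71063846e+01 1.63259268e+01 1.27647465e+01 8.64388197e+01
 2.54444375e-14 1.15106385e+02]
-8.0 [0.54  0.051 0.075] [-1.66004163e+00  6.96005285e+00 -8.96631627e+00  7.40736309e+01
  2.54444375e-14  9.63399584e+01]
172.0 [ 0.529 -0.023  0.2  ] [-9.74407356e+00  3.09635451e+00  1.22886587e+00  8.81325114e+01
 -2.54444375e-14 -9.17440736e+01]
172.0 [ 0.529 -0.023  0.13 ] [-9.74407356e+00  3.68577924e+00 -6.12549858e+00  8.01887222e+01
 -2.54444375e-14 -9.17440736e+01]
172.0 [0.544 0.081 0.055] [ 1.48318130e+00  8.82254061e+00 -9.24651207e+00  7.19309473e+01
 -2.54444375e-14 -8.05168187e+01]
172.0 [0.567 0.244 0.24 ] [ 1.71063846e+01  1.69107195e+01  2.14478679e+01  9.45371485e+01
 -2.54444375e-14 -6.48936154e+01]
172.0 [0.567 0.244 0.17 ] [ 1.71063846e+01  1.63259268e+01  1.27647465e+01  8.64388197e+01
 -2.54444375e-14 -6.48936154e+01]
172.0 [0.54  0.051 0.075] [-1.66004163e+00  6.96005285e+00 -8.96631627e+00  7.40736309e+01
 -2.54444375e-14 -8.36600416e+01]
```

Run:
```python
from h import *
from cell import robot
Y=[-90,0,172]
p=robot.state()["ee_pos"]
robot.grip(0.0,20)
robot.move_straight([p[0],p[1],.33],v=.25)
robot.move_pose(w(0,-.115,.33),Y)
robot.move_straight(w(0,-.115,.126),v=.2)
s=robot.state();print(s["clock"],s["ee_pos"],s["ee_rot"],s["force"],s["gripper_width"])
for n in("side","top","wrist"):
    c=robot.camera(n);np.savez(f"c_{n}.npz",**c);cv2.imwrite(f"pics/c_{n}.png",c["pixels"])
c=load("c_side.npz")
cv2.imwrite("pics/c_sidez.png",cv2.resize(c["pixels"][110:240,200:350],None,fx=5,fy=4.5,interpolation=cv2.INTER_CUBIC))
```

```text
5.175 [ 0.52873333 -0.03296552  0.12757473] [-8.99939522e+01  1.56368652e-01  1.72011183e+02] [-0.72651622 -0.00410872 -0.77919985] 6.166366416572797e-05
```

View pics/c_sidez.png

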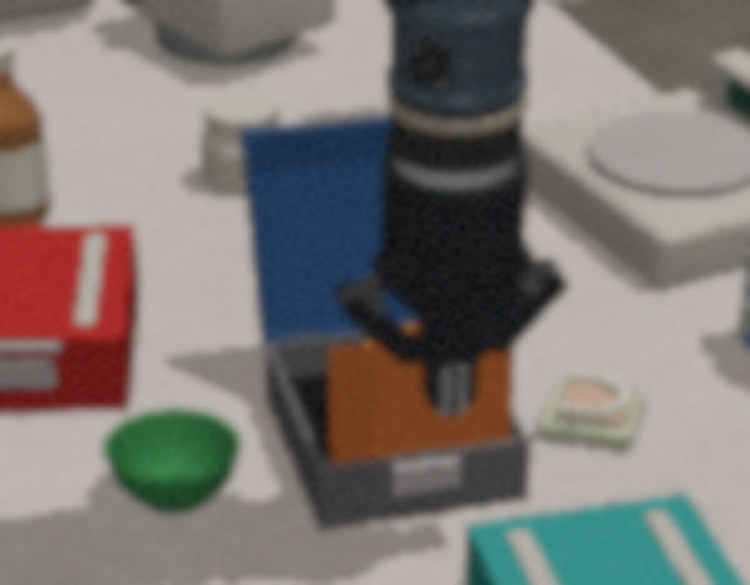

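View pics/c_wrist.png

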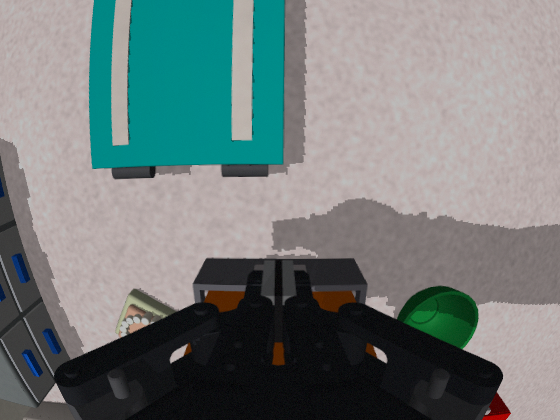

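Fingertips at zoomed (452,410) stand in front of the flap, centred on it. The gripper is clear of the cover. Checking tip height from depth.

Run:
```python
from h import *
c=load("c_side.npz");W=cloud(c);px=c["pixels"]
for v in range(180,206,2): print(v,px[v,290],W[v,290].round(3), ((W[v,290,:2]-O)@ey).round(3))
print([((W[198,u,:2]-O)@ex).round(3) for u in range(282,299)])
```

```text
180 [21 22 21] [ 0.53  -0.026  0.181] -0.107
182 [25 25 21] [ 0.53  -0.027  0.175] -0.108
184 [24 24 25] [ 0.521 -0.046  0.183] -0.129
186 [23 21 18] [ 0.529 -0.029  0.164] -0.111
188 [27 25 23] [ 0.528 -0.032  0.159] -0.114
190 [45 43 43] [ 0.526 -0.036  0.156] -0.118
192 [65 66 67] [ 0.523 -0.045  0.155] -0.127
194 [70 71 71] [ 0.524 -0.041  0.146] -0.124
196 [70 71 73] [ 0.523 -0.044  0.142] -0.127
198 [68 71 69] [ 0.525 -0.04   0.132] -0.122
200 [67 69 71] [ 0.524 -0.042  0.127] -0.125
202 [ 48  64 100] [0.551 0.015 0.074] -0.065
204 [ 33  68 123] [0.55  0.012 0.068] -0.067
[np.float64(-0.009), np.float64(-0.006), np.float64(-0.003), np.float64(-0.015), np.float64(-0.012), np.float64(-0.01), np.float64(-0.008), np.float64(-0.005), np.float64(-0.001), np.float64(-0.0), np.float64(0.004), np.float64(0.008), np.float64(0.011), np.float64(0.03), np.float64(0.034), np.float64(0.037), np.float64(0.04)]
```

```bash
cat >> h.py <<'E'
def flap_tcp(th,r=.075,off=0.0):
    t=np.radians(th);h=np.array([-.063,.041])
    c=h+r*np.array([np.cos(t),np.sin(t)])+(.004+off)*np.array([-np.sin(t),np.cos(t)])
    return w(0,c[0]-.011,c[1]+.011)
def cover_tcp(th,r=.125,off=0.0):
    t=np.radians(th);h=np.array([.075,.050])
    c=h+r*np.array([-np.cos(t),np.sin(t)])+(.014+off)*np.array([np.sin(t),np.cos(t)])
    return w(0,c[0]+.011,c[1]+.011)
E
python3 - <<'E'
from h import *
from cell import robot
for th in (92,75,60,45,30,20,12):
    robot.move_straight(flap_tcp(th),v=.12)
    s=robot.state();print(th,round(s["clock"],2),s["ee_pos"].round(4),(np.array(flap_tcp(th))-s["ee_pos"]).round(4),s["force"].round(2))
c=robot.camera("side");np.savez("d_side.npz",**c)
cv2.imwrite("pics/d_sidez.png",cv2.resize(c["pixels"][110:240,200:350],None,fx=5,fy=4.5,interpolation=cv2.INTER_CUBIC))
E
```

```text
92 5.76 [0.5326 0.0013 0.1271] [-0.0002 -0.0001 -0.0003] [0.39 0.44 1.37]
75 6.09 [0.5354 0.023  0.1254] [0.0001 0.0001 0.0001] [ 0.59  0.32 -0.22]
60 6.41 [0.5378 0.0415 0.1186] [ 0.0003 -0.      0.0004] [ 0.51  0.15 -0.38]
45 6.72 [0.5398 0.0577 0.1071] [ 0.0006 -0.0002  0.0007] [1.19 1.04 0.62]
30 7.04 [0.5414 0.0703 0.0921] [ 0.0008 -0.0002  0.0009] [-0.18 -0.54 -0.42]
20 7.3 [0.5423 0.0762 0.0808] [ 0.0007 -0.      0.0006] [ 0.17 -0.4  -0.22]
12 7.55 [0.5429 0.0794 0.0711] [0.0006 0.0001 0.0004] [-0.85 -0.01  1.08]
```

View pics/d_sidez.png

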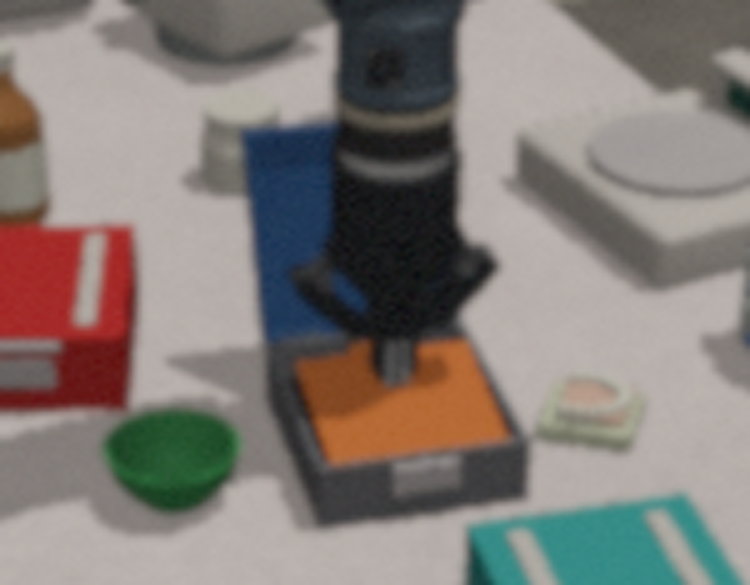

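The flap follows the fingers (tip at zoomed (397,380)) and is almost down. Pressing gently until the stop is felt.

Run:
```python
from h import *
from cell import robot
for th in (7,3):
    robot.move_straight(flap_tcp(th),v=.06)
    s=robot.state();print(th,round(s["clock"],2),s["ee_pos"].round(4),s["force"].round(2))
P=np.array(flap_tcp(0));P[2]+=.003
for i in range(12):
    P[2]-=.001
    robot.move_straight(P.tolist(),v=.02);robot.wait(.05)
    s=robot.state();print(round(P[2],4),round(s["clock"],2),s["ee_pos"].round(4),s["force"].round(2))
    if s["force"][2]>10: break
```

```text
7 7.86 [0.5434 0.081  0.0647] [-0.77  0.27 -0.24]
3 8.11 [0.5434 0.0817 0.0594] [ 0.24  0.46 -0.28]
0.058 8.41 [0.5438 0.082  0.0579] [-0.01 -0.53 -0.6 ]
0.057 8.71 [0.5438 0.082  0.0569] [ 0.07 -0.67  0.54]
0.056 9.01 [0.544  0.082  0.0561] [0.62 0.03 0.04]
0.055 9.31 [0.544 0.082 0.056] [-3.11 -0.58  5.25]
0.054 9.61 [0.544  0.082  0.0559] [-3.   -0.35  9.64]
0.053 9.91 [0.5441 0.082  0.0559] [-5.24  0.19 13.04]
```

Run:
```python
from h import *
from cell import robot
robot.move_straight(w(0,-.011,.33),v=.3)
c=robot.camera("side");np.savez("e_side.npz",**c)
cv2.imwrite("pics/e_sidez.png",cv2.resize(c["pixels"][110:240,200:350],None,fx=5,fy=4.5,interpolation=cv2.INTER_CUBIC))
W=cloud(c);hsv=cv2.cvtColor(c["pixels"],cv2.COLOR_BGR2HSV)
m=(hsv[...,0]>4)&(hsv[...,0]<18)&(hsv[...,1]>150)&np.isfinite(W[...,2])
p=W[m];a=(p[:,:2]-O)@ex;b=(p[:,:2]-O)@ey;k=(abs(a)<.055)&(abs(b)<.07);
A=np.c_[b[k],np.ones(k.sum())];print(k.sum(),"slope,z0",np.linalg.lstsq(A,p[k,2],rcond=None)[0],np.median(p[k,2]),b[k].min(),b[k].max())
H,S=hsv[...,0],hsv[...,1];m=(H>105)&(H<125)&(S>110)&np.isfinite(W[...,2])
a=(W[...,:2]-O)@ex;b=(W[...,:2]-O)@ey;m&=(abs(a)<.07)&(b>.05)&(b<.16)&(W[...,2]>.05)
q=np.polyfit(W[...,2][m],b[m],1);print("cover inner db/dz",q, np.degrees(np.arctan(q[0])),"ztop",W[...,2][m].max())
print(robot.state()["clock"])
```

```text
646 slope,z0 [-0.03469558  0.04639943] 0.04712025615582913 -0.06235763718272609 0.06915811248486037
cover inner db/dz [0.28534862 0.07055593] 15.926023905413524 ztop 0.19866146835058487
11.0333
```

View pics/e_sidez.png

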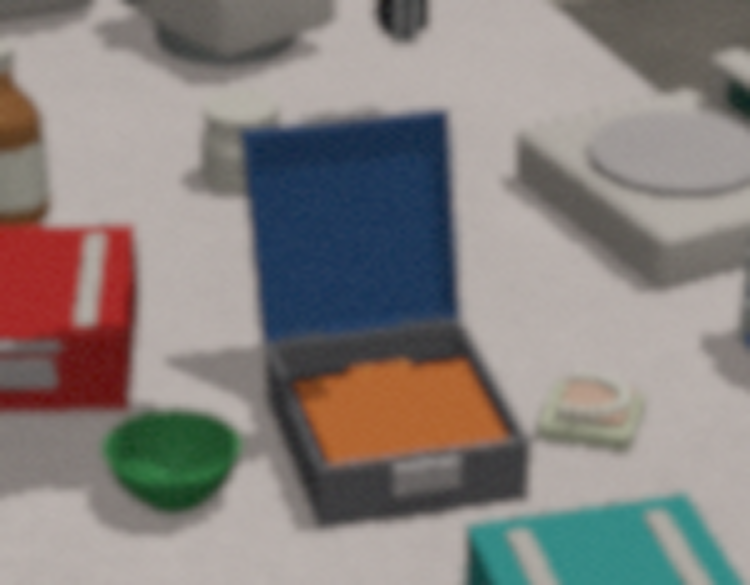

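The orange flap lies flat below the rim (zoomed (400,410)), with the tab in place and bystanders unmoved. The cover stands at about 106°. Now the cover, from behind.

Run:
```python
from h import *
from cell import robot
robot.move_straight(w(0,.185,.33),v=.25)
robot.move_straight(w(0,.185,.188),v=.2)
s=robot.state();print(round(s["clock"],2),s["force"].round(2))
def go(P,v,l):
    robot.move_straight(P,v=v);s=robot.state()
    print(l,round(s["clock"],2),s["ee_pos"].round(4),(np.array(P)-s["ee_pos"]).round(4),s["force"].round(2))
go(cover_tcp(91),.1,91)
for th in (75,62): go(cover_tcp(th),.1,th)
c=robot.camera("side");np.savez("f_side.npz",**c)
cv2.imwrite("pics/f_sidez.png",cv2.resize(c["pixels"][90:240,200:350],None,fx=4,fy=4,interpolation=cv2.INTER_CUBIC))
```

```text
12.82 [-0.99  0.37  0.07]
91 13.8 [0.5575 0.1817 0.185 ] [0.0004 0.0005 0.0007] [ 0.15 -0.64 -0.39]
75 14.3 [0.553  0.1466 0.1852] [0.0001 0.0009 0.0002] [ 0.15 -0.26 -0.14]
62 14.73 [0.549  0.1195 0.1777] [0.0003 0.0008 0.0003] [ 0.77 -0.4  -0.05]
```

View pics/f_sidez.png

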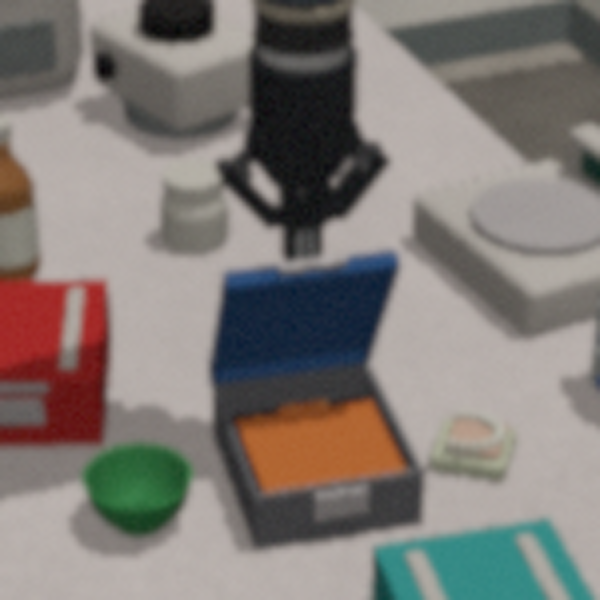

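The cover follows (free edge at zoomed (310,265)) and the flap is still flat. Carrying on down.

Run:
```python
from h import *
from cell import robot
def go(P,v,l):
    robot.move_straight(P,v=v);s=robot.state()
    print(l,round(s["clock"],2),s["ee_pos"].round(4),(np.array(P)-s["ee_pos"]).round(4),s["force"].round(2)); return s
for th in (50,38,27,17,9,4): go(cover_tcp(th),.1,th)
P=np.array(cover_tcp(0));P[2]+=.003
for i in range(10):
    P[2]-=.001
    robot.move_straight(P.tolist(),v=.02);robot.wait(.05)
    s=robot.state();print(round(P[2],4),round(s["clock"],2),s["ee_pos"].round(4),s["force"].round(2))
    if s["force"][2]>18: break
```

```text
50 15.2 [0.5456 0.0966 0.1653] [0.0004 0.0006 0.0005] [-0.64 -0.34 -0.3 ]
38 15.62 [0.5427 0.0768 0.1484] [0.0005 0.0003 0.0006] [-0.42 -0.64  0.54]
27 16.01 [0.5405 0.062  0.1296] [0.0005 0.0002 0.0006] [-0.94 -0.36  0.3 ]
17 16.38 [0.539  0.0517 0.1103] [0.0006 0.0001 0.0007] [ 0.77 -0.02  0.63]
9 16.7 [0.5382 0.046  0.0937] [0.0006 0.     0.0007] [0.5  0.21 0.7 ]
4 16.96 [0.538  0.0437 0.0833] [ 0.0005 -0.      0.0004] [0.73 0.   0.37]
0.077 17.5 [0.5381 0.0423 0.0768] [ 0.05 -1.   -0.18]
0.076 17.8 [0.5382 0.0423 0.0759] [-0.03 -0.94  0.87]
0.075 18.1 [0.5383 0.0423 0.0751] [-0.61 -0.76  0.73]
0.074 18.4 [0.5384 0.0423 0.075 ] [-1.6  -0.27  4.65]
0.073 18.7 [0.5384 0.0423 0.0749] [-3.14 -0.83  8.36]
0.072 19.0 [0.5384 0.0423 0.0749] [-5.43 -0.27 12.47]
0.071 19.3 [0.5385 0.0423 0.0749] [-7.52 -0.31 15.42]
0.07 19.6 [0.5385 0.0423 0.0748] [-8.64 -0.2  20.76]
```

Firm stop at TCP z 0.075, which puts the tip at 0.064, the shut height. Retreating to check.

Run:
```python
from h import *
from cell import robot
P=robot.state()["ee_pos"]
robot.move_straight([P[0],P[1],.30],v=.25)
robot.move_straight(w(0,-.3,.30),v=.3)
for n in("side","top"):
    c=robot.camera(n);np.savez(f"g_{n}.npz",**c)
    W=cloud(c);hsv=cv2.cvtColor(c["pixels"],cv2.COLOR_BGR2HSV);H,S=hsv[...,0],hsv[...,1]
    a=(W[...,:2]-O)@ex;b=(W[...,:2]-O)@ey
    m=(abs(a)<.055)&(abs(b)<.065)&(W[...,2]>.03)
    A=np.c_[a[m],b[m],np.ones(m.sum())];print(n,m.sum(),"slope a,b,z0",np.linalg.lstsq(A,W[...,2][m],rcond=None)[0].round(4),"edge z -y",np.median(W[...,2][m&(b<-.05)]))
cv2.imwrite("pics/g_sidez.png",cv2.resize(load("g_side.npz")["pixels"][110:240,200:350],None,fx=5,fy=4.5,interpolation=cv2.INTER_CUBIC))
cv2.imwrite("pics/g_top.png",load("g_top.npz")["pixels"])
s=robot.state();print(s["clock"],s["force"])
```

```text
side 893 slope a,b,z0 [-0.0032  0.0018  0.0663] edge z -y 0.06627804289142987
top 2014 slope a,b,z0 [0.0006 0.0002 0.0642] edge z -y 0.06412337065134105
21.7833 [-0.11042051  0.80071279 -0.63007675]
```

View pics/g_sidez.png

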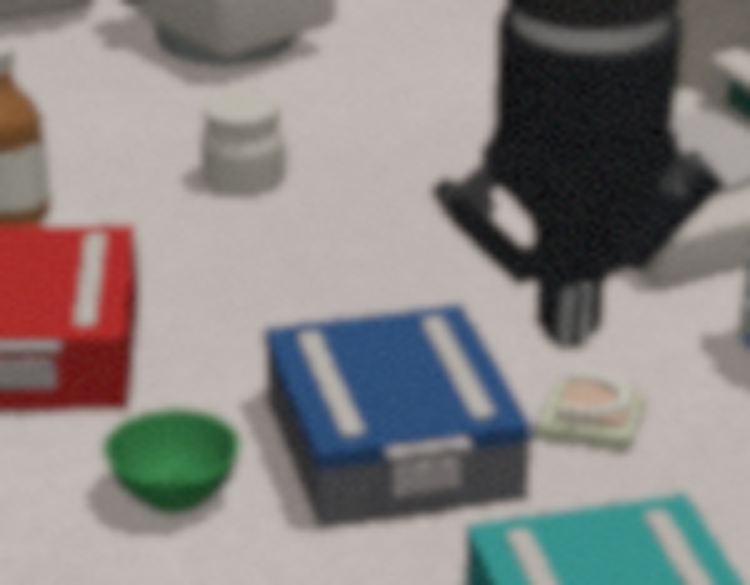

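View pics/g_top.png

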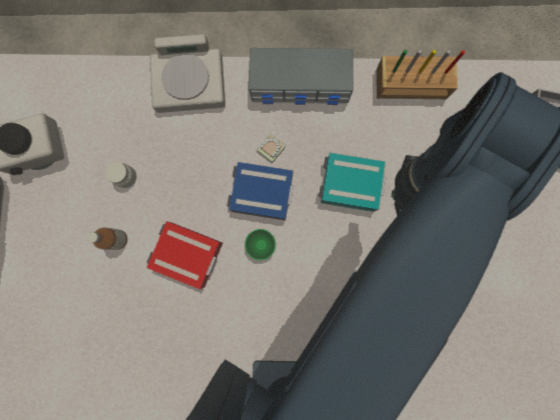

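The cover is shut and level at 64 mm (side zoom (400,390), top (262,191)). The bowl, model and jar are where they were, and the arm is clear.

Run:
```python
from cell import robot
robot.wait(.3);robot.job_done();print(robot.state()["clock"])
```

```text
the job is handed in; nothing more can be done
the job is handed in; nothing more can be done
```

The job is done and handed in at about 22 s: the orange flap lies flat over the blanks and the blue cover is fully shut on top of it. I used only closed-finger pushes.

- **Flap:** I pushed it over along its arc until it met a firm stop. The fingertips were then at 45 mm, and I pressed with about 13 N. After I backed off, the side camera put its face at about 47 mm with a slight 2° tilt. That is within the camera's error, and the picture showed it flat below the rim.
- **Cover:** I pushed it from about 106° to a firm stop at 64 mm, with about 21 N. After I backed off, the top camera measured 64.1 mm and level. The side camera read 66.3 mm and level, so the two views differ by about 2 mm, which is the calibration limit.
- **Other things:** The bowl, model, jar, bottle and both look-alikes looked unmoved in the last pictures. The arm hid the mug and brush from the top camera in the last check, but it did not go near them at their height.

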